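# Inspect the seam of the tall implant can over the upward-looking camera

### The arm

A 6-joint arm with a two-finger parallel gripper is mounted at the origin on the work surface. World frame = base frame: x ahead of the robot, y to its left, z up, the work surface at z = 0. Lengths are in m, angles in rad, forces in N, time in s.
With the tool pointing down it reaches from about 0.3 to 0.95 m from the base axis. Payload 3.1 kg.
Tool frame: the origin (TCP) lies at the very end of the fingers, on their centre line; the grasp point (between the pads) lies 19 mm behind it; z points along the fingers, y is the line along which they close (so a half turn about z gives the same grasp; the last joint's range is limited). The gripper opens to 85 mm and grips with 20 to 120 N. Pads are 22 mm wide; open, the fingers measure 114 mm over their backs; the gripper's body (76 mm by 85 mm) begins 54 mm behind the grasp point. The pads swing forward as they close: fully open they stand 13 mm farther back than shut.
Start: joints at [1.273, 0.308, 1.634, -0, 1.2, -0.07], TCP at [0.141, 0.609, 0.231] pointing down, gripper open.
Joint ranges: [-3.06, 3.06], [-0.79, 1.96], [0.05, 2.63], [-1.19, 4.34], [0.05, 2.64], [-2.94, 2.94]. Speed limits (rad/s): [2.79, 2.79, 3.14, 3.14, 3.14, 3.14].

### API

Orientations are given as a unit quaternion [x, y, z, w].
In Python, from station import ctrl gives the robot as it stands.
- The arm moves only by the tool drive_tool, never from a script. Its argument "motion" is a list of rows, each an object with "travel": the shift along the tool's x, y, z in mm, a list of three; "twist": the turn about the tool's z in units of 6 degrees (1.0 is 6 degrees). A call has 1 to 20 rows; each row shifts and turns the commanded pose from where the row before left it, along the tool's axes as they then stand; what a row does not reach is not made up. A row lasts 1/8 s, in which the tool goes at most 62.5 mm and 10.7 degrees, less where a joint would pass 70% of its speed; a pose out of reach is approached as far as the arm can. A call with a gripper value outside its range is refused whole. "hand" is the gripper's target within -1 to 1 (fully open at 1, half-way at 0, shut at -1), set as the call begins (left out, the last holds). The fingers move at their own pace and stop on an object; the grip force is fixed at half the most. Time passes only in rows, so rows that do not move let the fingers close. It gives the time, the measured TCP pose, the force, the opening and the grip force at its end, in the units of the state.
- ctrl.observe(): the state, without advancing time (a new reading comes with each control period).
- ctrl.camera(name): name is "scene" or "top"; returns a dict with "color" (420x560x3 uint8, blue, green, red), "range_z" (420x560 float32, m along the optical axis (not along the pixel's ray), 0 where there is no reading), "mtx" (3x3 intrinsics, pixels), "dist" ([k1, k2, p1, p2, k3] as OpenCV has them; the pictures are not rectified), "cam_to_world" (4x4, takes a point from camera to world coordinates). Camera axes: x right, y down, z forward; pixel columns grow to the right and rows downward; lengths in m; the calibration is good to about 2 mm. A picture is of the moment at which its call begins.
- ctrl.sign_off(): hands the job in; it is judged then, once.
Trained networks look in the newest picture that a camera, given by its name, has taken for a name from the list of things; names that differ only in an ending like _2 or _b are one class to them, and where a whole thing is asked for, a point or a joint stands for the part that bears it (a point fixed in the world has none). Each returns a list of dicts, best first, with "confidence" (0 to 1); they miss things now and then, are a little off and sometimes report something else, mostly with a low value. They report only what shows in the picture. A call takes as long as a camera call. They do not tell look-alikes from the thing itself.
- ctrl.trace(label, camera): "mask" (420x560 bool, what is visible of it) and "bbox" ([centre column, centre row, width, height] as shares, 0 to 1, of the picture: columns of its width, rows of its height, round what is visible of it).
- ctrl.pinpoint(label, camera): "point" ([row, column] as shares, 0 to 1, of the picture: columns of its width, rows of its height: a listed point, or the origin of a listed thing).
The state is a dict: "time": time; "joint_pos": joint angles; "dq": joint speeds; "tau": joint torques, N m; "tcp_pos": TCP position; "tcp_rot": TCP orientation; "force": force on the tool from outside, world axes, zero at the start; "torque": the same for the moment, N m; "opening": opening from 0.0 (shut) to 1.0 (fully open); "grip_force": force on a finger pad.
Only numpy, scipy, OpenCV 4.12 (cv2) and the standard library are available. Lean on these libraries where they do the work, as an engineer would, in place of code of your own. Each camera call takes 0.05 s, during which the arm holds its last target. There are 200 camera calls.

### The job

First set the magnifier puck, dome up, centred on top of the camera's narrow lens tube and let go of it. Then draw the tallest of the three titanium cans up out of the slotted stand, tip it half over so that a broad face looks down at about 45 degrees, and hold it still in the air over the magnifier, a few centimetres above the glass and never touching it. Finish while still holding the can there; drop nothing and leave everything else where it is.

Things in the scene. Friction and masses are not known exactly. Their poses are not given: they have to be found in the camera images.
- puck: Magnifier puck, loose, 0.12 kg: brushed-steel collar 52 mm in diameter and 21 mm high with a low glass dome on it, 29 mm high in all. Lies flat on the worktop, dome up. Origin: centre of its underside; z up through the dome.
- viewer: Upward-looking camera, fixed to the worktop: grey square housing 90 x 90 mm, 35 mm high, with a narrow upright steel lens tube 38 mm in diameter in its middle, flat-topped, its rim 75 mm above the worktop. Origin: centre of its underside, z up.
- tube_top (a point): Centre of the flat top of the camera's lens tube, 75 mm above the worktop; axes as the camera's, z up.
- stand: White acetal stand fixed to the worktop, 150 (x) x 75 (y) x 30 mm high, with three slots 20 mm deep, side by side 48 mm apart along its x; each slot is 49 mm long (along y) and 13 mm wide (along x), its floor 10 mm above the worktop. Origin: centre of its underside. Which can stands in which slot varies.
- tall_can: The tallest can: flat titanium can with rounded corners and a frosted plastic header on top, 46 mm wide (y), 10 mm thick (x), 68 mm tall (z, of which the upper 13 mm is the header, 36 mm wide and 8 mm thick), 0.04 kg, loose. Stands upright in a slot of the stand, its lower 20 mm inside, the rest free above the stand; it draws straight up. Origin: centre of its underside; x is normal to the two broad faces, z towards the header.
- tall_can_center (a point): Middle of the tall can, 34 mm above its underside along its z.
- short_can_a: Short can, like the tall one but 48 mm tall in all; stays in its slot. Origin: centre of its underside, x normal to its broad faces.
- short_can_b: The other short can, the same as the first; stays in its slot.
- driver: Steel torque driver, 170 mm long, loose, lying on the worktop beyond the camera; bystander.
- lead_cap: Orange silicone lead cap, 22 mm in diameter and 22 mm high, standing loose; bystander.
- gauge_block: Steel gauge block 30 x 60 x 14 mm, loose; bystander.
- gauge_ring: Steel gauge ring, 48 mm outside, 12 mm high, loose; bystander.
- dish: Steel dish 76 mm across, 22 mm high, loose; bystander.
- bottle: White bottle 44 mm in diameter, 85 mm high, loose; bystander.
Mind the look-alikes: they are no part of the job. What is shaped like the tall_can but black is not meant.

How it is judged:
By the outcome, as a careful person would: the job done as asked, in the order asked, and still so for the second after the job is handed in, while the arm keeps its last pose, push and grip.
It also fails if it takes over 53 s, if anything falls off the work surface, if the arm or the gripper's body presses on something with over 40 N, if the wrist force passes 120 N, or if a joint passes its speed limit or range.

## Working session

There is one attempt and no reset: what is moved stays moved. The work goes in short steps, Python scripts to look and compute and a tool call to move; the robot and the scene stay as the last step left them, time stands still between calls to the robot, and variables do not carry over. Pictures are saved under pics/ and viewed, at most 10 in all, crops included, and the job is handed in when it is done.

Besides the shell and the picture viewer there is one more tool, called after "Call:" as a command line: name --argument value ..., lists and objects as JSON in quotes. drive_tool: Moves the arm, as the interface text tells. Its arguments: {"type":"object","properties":{"motion":{"type":"array"},"hand":{"type":"number"}},"required":["motion"]}

```bash
ls; mkdir -p pics
cat > h.py <<'E'
import numpy as np,cv2
from station import ctrl
from scipy.spatial.transform import Rotation as R
np.set_printoptions(precision=4,suppress=True)
def cloud(c):
    z=c["range_z"];h,w=z.shape
    u,v=np.meshgrid(np.arange(w),np.arange(h))
    p=cv2.undistortPoints(np.stack([u,v],-1).reshape(-1,1,2).astype(np.float32),np.array(c["mtx"]),np.array(c["dist"])).reshape(h,w,2)
    P=np.concatenate([p*z[...,None],z[...,None]],-1)
    T=np.array(c["cam_to_world"]);W=P@T[:3,:3].T+T[:3,3];W[z==0]=np.nan
    return W
def look(n,f):
    c=ctrl.camera(n);cv2.imwrite("pics/"+f,c["color"]);return c,cloud(c)
E
python3 - <<'E'
from h import *
s=ctrl.observe();print({k:np.array(v) for k,v in s.items()})
for n in ["scene","top"]:
    c,W=look(n,n+"1.png");print(n,np.array(c["cam_to_world"]),np.array(c["mtx"]))
    for l in ["puck","viewer","stand","tall_can","short_can_a","driver","lead_cap","bottle","dish","gauge_ring","gauge_block"]:
        for d in ctrl.trace(l,n)[:4]:
            m=d["mask"];p=W[m];p=p[~np.isnan(p[:,0])]
            b=np.array(d["bbox"])*[560,420,560,420]
            if len(p):print(l,round(d["confidence"],2),b.round(),np.median(p,0),np.percentile(p,2,axis=0),np.percentile(p,98,axis=0))
    for l in ["tube_top","tall_can_center","puck","stand"]:
        for d in ctrl.pinpoint(l,n)[:3]:
            r=np.array(d["point"])*[420,560];i=r.astype(int);print(l,round(d["confidence"],2),r,W[i[0],i[1]])
E
```

```text
pics
{'time': array(0.), 'joint_pos': array([ 1.2733,  0.3091,  1.6352, -0.    ,  1.1997, -0.0697]), 'dq': array([-0.001 , -0.0009,  0.0002,  0.0021,  0.0004, -0.0013]), 'tau': array([ -0.0002, -41.5254, -27.6665,   0.    ,   0.0101,   0.    ]), 'tcp_pos': array([0.1409, 0.6081, 0.23  ]), 'tcp_rot': array([ 0.1136,  0.9935, -0.0012, -0.0002]), 'force': array([0.0399, 0.065 , 0.2574]), 'torque': array([-0.0126, -0.0246,  0.033 ]), 'grip_force': array(0.), 'opening': array(1.001)}
scene [[-0.1361  0.6123 -0.7788  1.4731]
 [ 0.9906  0.0747 -0.1143  0.1178]
 [-0.0118 -0.7871 -0.6167  0.8407]
 [ 0.      0.      0.      1.    ]] [[486.9596   0.     273.1203]
 [  0.     486.9596 201.5818]
 [  0.       0.       1.    ]]
puck 0.68 [382. 236.  24.  18.] [0.5309 0.2556 0.0203] [ 0.4986  0.2316 -0.002 ] [0.5438 0.281  0.028 ]
viewer 0.7 [445. 256.  30.  13.] [0.5784 0.4177 0.0108] [ 0.5574  0.3874 -0.001 ] [0.5895 0.4446 0.0152]
viewer 0.61 [289. 222.  38.  37.] [0.5374 0.019  0.0328] [ 0.4795 -0.0266  0.0012] [0.5679 0.0629 0.0745]
stand 0.88 [212. 215.  58.  39.] [ 0.5302 -0.1844  0.0259] [ 0.
[... 3365 characters left out ...]
7 0.4028 0.0113] [0.4198 0.3816 0.0014] [0.4633 0.426  0.016 ]
gauge_block 0.85 [109. 200.  24.  18.] [0.5661 0.4161 0.0134] [0.5513 0.3886 0.0046] [0.5829 0.4457 0.0197]
gauge_block 0.44 [454. 241.  26.  32.] [ 0.445  -0.4145  0.013 ] [ 0.4093 -0.4435  0.0017] [ 0.4766 -0.3774  0.0242]
tube_top 0.8 [209.202 274.176] [0.5183 0.0163 0.072 ]
tube_top 0.35 [221.088 364.896] [ 0.4879 -0.1898  0.0624]
tall_can_center 0.73 [282.114 371.896] [ 0.3505 -0.2034  0.032 ]
tall_can_center 0.58 [217.602 364.112] [ 0.4941 -0.1876  0.0776]
tall_can_center 0.52 [192.906 414.624] [ 0.5569 -0.3145  0.0527]
puck 0.86 [219.198 173.992] [0.5088 0.2559 0.0291]
stand 0.92 [221.718 363.776] [ 0.4885 -0.1879  0.0599]
```

Run:
```python
import cv2
a=cv2.imread("pics/scene1.png")[130:310,90:480];b=cv2.imread("pics/top1.png")[120:310,90:480]
f=lambda i:cv2.resize(i,None,fx=1.56,fy=1.56,interpolation=cv2.INTER_CUBIC)
cv2.imwrite("pics/v1.png",cv2.vconcat([f(a),f(b)]))
```

```text
(no output)
```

View pics/v1.png

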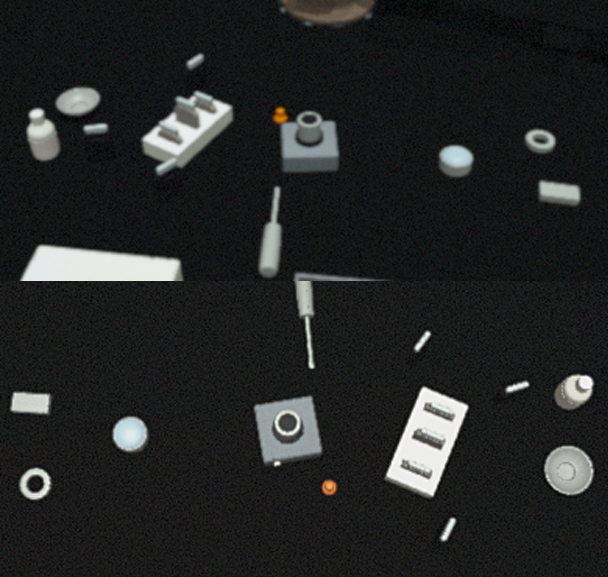

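The picture shows the tall titanium can in the stand's middle slot (top view about col 366, row 222). The puck is at (176,220) and the camera's tube at (274,209). Three black look-alike cans stand loose around the stand. Next I'll refine these positions with rays from both views.

```bash
cat >> h.py <<'E'
def ray(c,u,v):
    p=cv2.undistortPoints(np.array([[[u,v]]],float),np.array(c["mtx"]),np.array(c["dist"])).ravel()
    T=np.array(c["cam_to_world"]);d=T[:3,:3]@[p[0],p[1],1];return T[:3,3],d/np.linalg.norm(d)
def atz(c,u,v,z):
    o,d=ray(c,u,v);return o+d*(z-o[2])/d[2]
def tri(rs):
    A=sum(np.eye(3)-np.outer(d,d) for o,d in rs);b=sum((np.eye(3)-np.outer(d,d))@o for o,d in rs);return np.linalg.solve(A,b)
E
python3 - <<'E'
from h import *
pp={};mk={};C={}
for n in ["scene","top"]:
    c=ctrl.camera(n);W=cloud(c);C[n]=c
    for l,z in [("tube_top",.075),("puck",0.0),("stand",0.0),("tall_can_center",.044)]:
        for d in ctrl.pinpoint(l,n)[:4]:
            r=np.array(d["point"])*[420,560];pp.setdefault((l,n),ray(c,r[1],r[0]))
            print(n,l,round(d["confidence"],2),atz(c,r[1],r[0],z))
    for l,z in [("puck",.016)]:
        d=ctrl.trace(l,n)[0];ys,xs=np.nonzero(d["mask"]);mk[n]=ray(c,xs.mean(),ys.mean());print("mask",n,l,atz(c,xs.mean(),ys.mean(),z))
    # clouds
    g=W.reshape(-1,3)
    for nm,ctr,zl,zh,r in [("tube",(.515,.015),.066,.09,.035),("puck",(.513,.256),.012,.04,.04),("tallcan",(.493,-.192),.064,.09,.035)]:
        q=g[(np.hypot(g[:,0]-ctr[0],g[:,1]-ctr[1])<r)&(g[:,2]>zl)&(g[:,2]<zh)]
        print(n,nm,len(q),q.mean(0),q.min(0),q.max(0))
        if nm!="puck":print(cv2.minAreaRect(q[:,:2].astype(np.float32)*1000))
        else:print(cv2.minEnclosingCircle(q[:,:2].astype(np.float32)*1000))
    q=g[(np.abs(g[:,0]-.49)<.11)&(np.abs(g[:,1]+.19)<.1)&(g[:,2]>.024)&(g[:,2]<.036)]
    print("standtop",cv2.minAreaRect(q[:,:2].astype(np.float32)*1000))
for l in ["tube_top","puck","stand"]: print(l,"tri",tri([pp[l,"scene"],pp[l,"top"]]))
print("mask tri",tri(list(mk.values())))
E
```

```text
scene tube_top 0.56 [0.5328 0.0151 0.075 ]
scene puck 0.83 [0.5314 0.2591 0.    ]
scene stand 0.98 [ 0.4934 -0.1973  0.    ]
scene tall_can_center 0.82 [ 0.5854 -0.3253  0.044 ]
scene tall_can_center 0.63 [ 0.6442 -0.1805  0.044 ]
scene tall_can_center 0.6 [ 0.4976 -0.1949  0.044 ]
scene tall_can_center 0.5 [ 0.378  -0.2082  0.044 ]
mask scene puck [0.5263 0.2565 0.016 ]
scene tube 137 [0.5211 0.0165 0.0725] [ 0.4992 -0.0021  0.066 ] [0.5405 0.0339 0.0768]
((520.2241821289062, 15.649765014648438), (40.77275466918945, 35.357906341552734), 6.034947395324707)
scene puck 258 [0.5257 0.2555 0.022 ] [0.4983 0.231  0.012 ] [0.5469 0.2823 0.0298]
((520.7363891601562, 256.7176208496094), 27.080305099487305)
scene tallcan 59 [ 0.4986 -0.195   0.072 ] [ 0.488  -0.2115  0.0645] [ 0.5075 -0.1777  0.0799]
((497.5295715332031, -194.11264038085938), (35.726539611816406, 10.533332824707031), 69.90032958984375)
standtop ((481.6413879394531, -206.50636291503906), (113.88188934326172, 174.733642578125), 65.85237121582031)
top tube_top 0.8 [0.5099 0.0138 0.075 ]
top puck 0.54 [0.5126 0.2597 0.    ]
top p
[... 385 characters left out ...]
.0347 0.0797]
((512.83154296875, 16.48578453063965), (36.64126968383789, 36.264251708984375), 55.912296295166016)
top puck 356 [0.5127 0.256  0.025 ] [0.49   0.2308 0.0134] [0.5378 0.2828 0.0348]
((514.0474243164062, 257.03460693359375), 26.631309509277344)
top tallcan 67 [ 0.4913 -0.1925  0.0746] [ 0.4835 -0.211   0.0643] [ 0.4994 -0.1773  0.0819]
((491.024169921875, -193.9060821533203), (35.93354797363281, 8.59582233428955), 69.65681457519531)
standtop ((492.17083740234375, -195.21775817871094), (76.39038848876953, 149.1082763671875), 64.77371215820312)
tube_top tri [0.5134 0.0134 0.0592]
puck tri [ 0.5156  0.262  -0.014 ]
stand tri [ 0.4968 -0.1974  0.003 ]
mask tri [0.5145 0.2592 0.0059]
```

Call:
drive_tool --motion '[{"travel": [-44.5, -25.7, 8]}, {"travel": [-44.5, -25.7, 8]}, {"travel": [-44.5, -25.7, 8]}, {"travel": [-44.5, -25.7, 8]}, {"travel": [-44.5, -25.7, 8]}, {"travel": [-44.5, -25.7, 8]}, {"travel": [-44.5, -25.7, 8]}, {"travel": [-44.5, -25.7, 8]}, {"travel": [-44.5, -25.7, 8]}, {"travel": [-44.5, -25.7, 8]}, {"travel": [0, 0, 0], "twist": 1.6}, {"travel": [0, 0, 0], "twist": 1.6}, {"travel": [0, 0, 0], "twist": 1.6}, {"travel": [0, 0, 0], "twist": 1.6}, {"travel": [0, 0, 0], "twist": 1.6}, {"travel": [0, 0, 0], "twist": 1.6}, {"travel": [0, 0, 0], "twist": 1.6}, {"travel": [0, 0, 0], "twist": 1.6}, {"travel": [0, 0, 0]}]' --hand 1

```text
invalid input
```

Call:
drive_tool --motion '[{"travel": [-44.5, -25.7, 8], "twist": 0}, {"travel": [-44.5, -25.7, 8], "twist": 0}, {"travel": [-44.5, -25.7, 8], "twist": 0}, {"travel": [-44.5, -25.7, 8], "twist": 0}, {"travel": [-44.5, -25.7, 8], "twist": 0}, {"travel": [-44.5, -25.7, 8], "twist": 0}, {"travel": [-44.5, -25.7, 8], "twist": 0}, {"travel": [-44.5, -25.7, 8], "twist": 0}, {"travel": [-44.5, -25.7, 8], "twist": 0}, {"travel": [-44.5, -25.7, 8], "twist": 0}, {"travel": [0, 0, 0], "twist": 1.6}, {"travel": [0, 0, 0], "twist": 1.6}, {"travel": [0, 0, 0], "twist": 1.6}, {"travel": [0, 0, 0], "twist": 1.6}, {"travel": [0, 0, 0], "twist": 1.6}, {"travel": [0, 0, 0], "twist": 1.6}, {"travel": [0, 0, 0], "twist": 1.6}, {"travel": [0, 0, 0], "twist": 1.6}, {"travel": [0, 0, 0], "twist": 0}]' --hand 1

```text
time: 4.58
tcp_pos: [0.5167, 0.258, 0.1513]
tcp_rot: [0.705, 0.709, 0.0, 0.0]
force: [0.3, 0.4, 0.6]
opening: 0.999
grip_force: 0.0
```

Call:
drive_tool --motion '[{"travel": [0, 0, 40], "twist": 0}, {"travel": [0, 0, 40], "twist": 0}, {"travel": [0, 0, 35], "twist": 0}, {"travel": [0, 0, 20], "twist": 0}, {"travel": [0, 0, 10], "twist": 0}, {"travel": [0, 0, 3], "twist": 0}, {"travel": [0, 0, 0], "twist": 0}]'

```text
time: 5.45
tcp_pos: [0.5176, 0.2584, 0.0042]
tcp_rot: [0.706, 0.708, 0.001, 0.0]
force: [0.1, 0.7, 0.1]
opening: 1.0
grip_force: 0.0
```

Run:
```python
from h import *
a,_=look("scene","s2.png");b,_=look("top","t2.png")
f=lambda i:cv2.resize(i,None,fx=4,fy=4,interpolation=cv2.INTER_CUBIC)
cv2.imwrite("pics/v2.png",cv2.hconcat([f(a["color"][170:300,330:430]),f(b["color"][150:280,130:230])]))
print(ctrl.observe()["tcp_pos"])
```

```text
[0.5177 0.2584 0.0045]
```

View pics/v2.png

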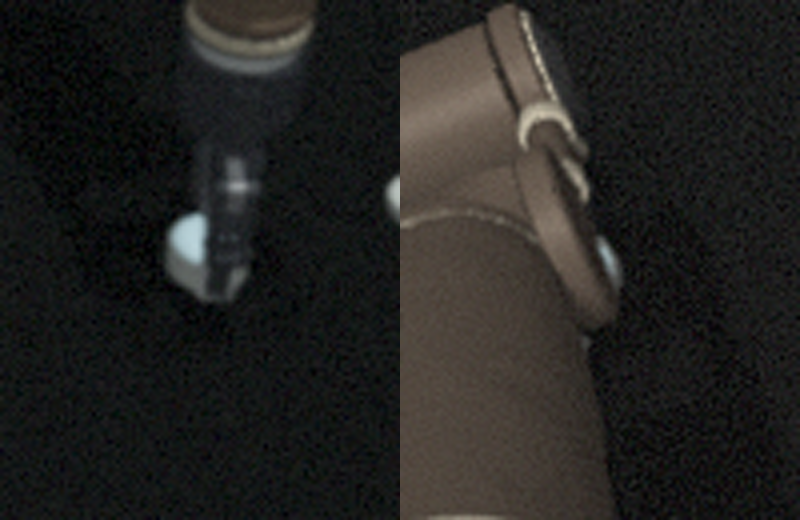

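```bash
cat >> h.py <<'E'
def proj(c,p):
    T=np.linalg.inv(np.array(c["cam_to_world"]));q,_=cv2.projectPoints(np.array(p,float).reshape(-1,1,3),cv2.Rodrigues(T[:3,:3])[0],T[:3,3],np.array(c["mtx"]),np.array(c["dist"]));return q.reshape(-1,2)
E
python3 - <<'E'
from h import *
c=ctrl.camera("scene")
q=proj(c,[[.572,.2584,.006],[.572,.2584,.03],[.517,.257,.0],[.517,.231,.01],[.517,.283,.01],[.517,.257,.029]])
print((q-[330,170])*4+2)
W=cloud(c)
s=W[170:300,330:430].reshape(-1,3);s=s[(s[:,2]<.04)&(s[:,2]>.004)]
f=s[s[:,0]>.555];print(len(f),f.mean(0),f.min(0),f.max(0))
E
```

```text
[[213.3162 315.206 ]
 [218.3812 286.6705]
 [206.6773 263.1031]
 [167.7413 248.2391]
 [249.6651 254.7122]
 [212.4525 229.0563]]
60 [0.5728 0.2585 0.0288] [0.5623 0.2467 0.0045] [0.6494 0.3609 0.0395]
```

Call:
drive_tool --motion '[{"travel": [-2, 0, 2], "twist": 0}, {"travel": [0, 0, 0], "twist": 0}, {"travel": [0, 0, 0], "twist": 0}, {"travel": [0, 0, 0], "twist": 0}, {"travel": [0, 0, 0], "twist": 0}, {"travel": [0, 0, 0], "twist": 0}, {"travel": [0, 0, 0], "twist": 0}, {"travel": [0, 0, 0], "twist": 0}]' --hand -1

```text
time: 6.6
tcp_pos: [0.5173, 0.2562, 0.0019]
tcp_rot: [0.706, 0.708, 0.001, 0.0]
force: [-0.6, 0.3, 5.9]
opening: 0.584
grip_force: 62.9
```

Call:
drive_tool --motion '[{"travel": [0, 0, -20], "twist": 0}, {"travel": [0, 0, -45], "twist": 0}, {"travel": [0, 0, -45], "twist": 0}, {"travel": [0, 0, -10], "twist": 0}, {"travel": [-20, 0, 0], "twist": 0}, {"travel": [-40, 0, 0], "twist": 0}, {"travel": [-50, 0, 0], "twist": 0}, {"travel": [-40, 0, 0], "twist": 0}, {"travel": [-20, 0, 0], "twist": 0}, {"travel": [0, 0, 0], "twist": 0}]'

```text
time: 7.85
tcp_pos: [0.5144, 0.0835, 0.1187]
tcp_rot: [0.707, 0.707, -0.002, -0.002]
force: [-0.4, 0.3, -1.0]
opening: 0.583
grip_force: 62.6
```

Run:
```python
from h import *
s=ctrl.observe();t=np.array(s["tcp_pos"]);print(t,s["opening"],R.from_quat(s["tcp_rot"]).as_matrix())
for n in ["scene","top"]:
    c,W=look(n,n[0]+"3.png")
    for d in ctrl.trace("puck",n)[:1]:
        m=d["mask"];p=W[m];p=p[~np.isnan(p[:,0])];b=np.array(d["bbox"])*[560,420,560,420];print(n,d["confidence"],b,p.mean(0),p.min(0),p.max(0))
        print("expected px if centred", proj(c,[[t[0],t[1],t[2]-.002+z] for z in (0,.0105,.021)]+[[t[0],t[1]-.026,t[2]+.008],[t[0],t[1]+.026,t[2]+.008]]).tolist())
    g=W.reshape(-1,3);q=g[(np.hypot(g[:,0]-.516,g[:,1]-.015)<.035)&(g[:,2]>.066)&(g[:,2]<.09)]
    print(n,"tube",cv2.minAreaRect(q[:,:2].astype(np.float32)*1000))
    if n=="scene":cv2.imwrite("pics/v3.png",cv2.resize(c["color"][120:290,230:400],None,fx=3.5,fy=3.5,interpolation=cv2.INTER_CUBIC))
```

```text
[0.5144 0.0835 0.1187] 0.5828205998066105 [[ 0.0007  1.     -0.0057]
 [ 1.     -0.0007 -0.0009]
 [-0.0009 -0.0057 -1.    ]]
scene 0.53 [317.52  194.964  21.392  17.094] [0.502  0.0906 0.1118] [ 0.3037  0.048  -0.0061] [0.5735 0.1133 0.1743]
expected px if centred [[315.7945989641738, 193.56198856690352], [315.97484421059295, 190.14039900523815], [316.15671164357445, 186.68168977988466], [305.3684928595593, 189.53732136825326], [326.60747147652137, 191.0752506198688]]
scene tube ((519.0018920898438, 16.24456787109375), (38.03487014770508, 36.10027313232422), 32.97843933105469)
top tube ((511.9718322753906, 13.021526336669922), (29.557510375976562, 36.83201599121094), 80.67366027832031)
```

View pics/v3.png

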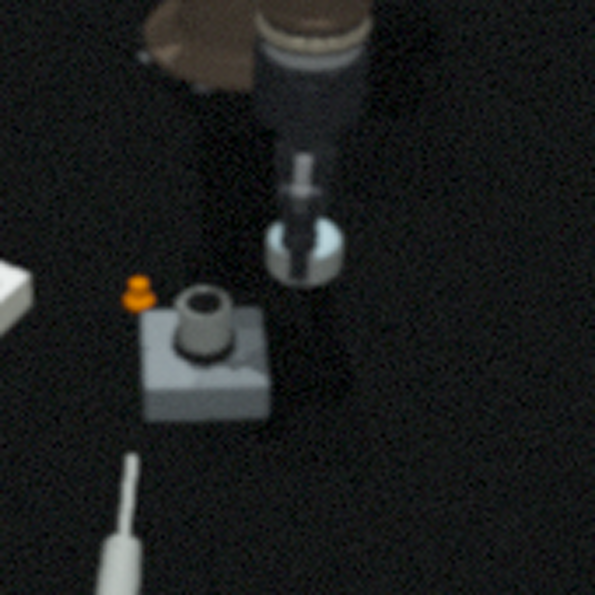

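Call:
drive_tool --motion '[{"travel": [-30, 1, 0], "twist": 0}, {"travel": [-25, 1, 0], "twist": 0}, {"travel": [-13.5, 0, 0], "twist": 0}, {"travel": [0, 0, 12], "twist": 0}, {"travel": [0, 0, 10], "twist": 0}, {"travel": [0, 0, 0], "twist": 0}, {"travel": [0, 0, 0], "twist": 0}]'

```text
time: 8.93
tcp_pos: [0.5191, 0.018, 0.099]
tcp_rot: [0.706, 0.708, -0.0, -0.0]
force: [-0.3, 0.4, -0.5]
opening: 0.586
grip_force: 62.6
```

Run:
```python
from h import *
s=ctrl.observe();t=np.array(s["tcp_pos"]);print(t,s["opening"])
c,W=look("scene","s4.png")
cv2.imwrite("pics/v4.png",cv2.resize(c["color"][160:240,250:330],None,fx=7,fy=7,interpolation=cv2.INTER_CUBIC))
f=lambda p:((proj(c,p)-[250,160]+.5)*7).round().tolist()
b=t[2]-.002
a=np.linspace(-np.pi/2,np.pi/2,5)
print("puck bottom rim",f([[t[0]+.026*np.cos(k),t[1]+.026*np.sin(k),b] for k in a]))
print("puck top rim",f([[t[0]+.026*np.cos(k),t[1]+.026*np.sin(k),b+.021] for k in a]))
print("tube top rim",f([[.5163+.019*np.cos(k),.0162+.019*np.sin(k),.075] for k in a]))
print("tube base",f([[.5163+.019*np.cos(k),.0162+.019*np.sin(k),.035] for k in a]))
```

```text
[0.5191 0.018  0.099 ] 0.5861700377824336
puck bottom rim [[205.0, 272.0], [219.0, 305.0], [269.0, 322.0], [323.0, 313.0], [350.0, 283.0]]
puck top rim [[204.0, 225.0], [219.0, 258.0], [269.0, 275.0], [324.0, 265.0], [351.0, 235.0]]
tube top rim [[220.0, 316.0], [231.0, 340.0], [266.0, 353.0], [306.0, 346.0], [325.0, 324.0]]
tube base [[220.0, 401.0], [231.0, 426.0], [266.0, 439.0], [304.0, 432.0], [323.0, 409.0]]
```

View pics/v4.png

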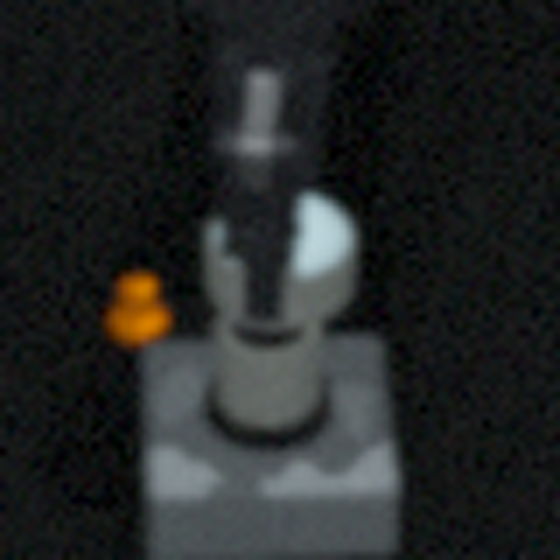

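Run:
```python
from h import *
from scipy.optimize import least_squares
t=np.array(ctrl.observe()["tcp_pos"])
for k in range(2):
  c=ctrl.camera("scene");g=cloud(c).reshape(-1,3);col=c["color"].reshape(-1,3).astype(int)
  for nm,x0,zl,zh,r in [("puck",t[:2],t[2]+.001,t[2]+.016,.026),("tube",(.519,.016),.042,.068,.019)]:
    d=np.hypot(g[:,0]-x0[0],g[:,1]-x0[1]);bright=col.min(1)>70
    m=(d<.036)&(g[:,2]>zl)&(g[:,2]<zh)&(g[:,0]>x0[0]-.005)&(bright if nm=="puck" else True)
    q=g[m];s=least_squares(lambda p:np.hypot(q[:,0]-p[0],q[:,1]-p[1])-r,x0,loss="soft_l1",f_scale=.002);print(nm,len(q),s.x,np.abs(s.fun).mean())
```

```text
puck 59 [0.5215 0.0202] 0.0016421206400508426
tube 127 [0.517  0.0159] 0.0014996525745872829
puck 72 [0.5225 0.0197] 0.0020852750238653304
tube 124 [0.5167 0.0158] 0.001423789821973839
```

Call:
drive_tool --motion '[{"travel": [-3.9, -4, 0], "twist": 0}, {"travel": [0, 0, 8], "twist": 0}, {"travel": [0, 0, 8], "twist": 0}, {"travel": [0, 0, 4], "twist": 0}, {"travel": [0, 0, 1], "twist": 0}, {"travel": [0, 0, 0.5], "twist": 0}, {"travel": [0, 0, 0], "twist": 0}]'

```text
time: 9.95
tcp_pos: [0.5155, 0.0136, 0.0779]
tcp_rot: [0.706, 0.708, 0.0, 0.0]
force: [-0.5, 0.2, -0.5]
opening: 0.585
grip_force: 62.6
```

Call:
drive_tool --motion '[{"travel": [0, 0, 0.7], "twist": 0}, {"travel": [0, 0, 0.7], "twist": 0}, {"travel": [0, 0, 0], "twist": 0}]'

```text
time: 10.32
tcp_pos: [0.5155, 0.0136, 0.0769]
tcp_rot: [0.706, 0.708, 0.0, 0.0]
force: [-0.9, -0.4, 3.1]
opening: 0.584
grip_force: 62.9
```

Call:
drive_tool --motion '[{"travel": [0, 0, 0], "twist": 0}, {"travel": [0, 0, 0], "twist": 0}, {"travel": [0, 0, 0], "twist": 0}, {"travel": [0, 0, 0], "twist": 0}, {"travel": [0, 0, 0], "twist": 0}, {"travel": [0, 0, 0], "twist": 0}, {"travel": [0, 0, -20], "twist": 0}, {"travel": [0, 0, -40], "twist": 0}, {"travel": [0, 0, -40], "twist": 0}, {"travel": [-40, 0, 0], "twist": 0}, {"travel": [-50, 0, 0], "twist": 0}, {"travel": [-50, 0, 0], "twist": 0}, {"travel": [-40, -10, 0], "twist": 0}, {"travel": [-20, -10, 0], "twist": 0}, {"travel": [0, 0, 0], "twist": 0}]' --hand 1

```text
time: 12.2
tcp_pos: [0.4952, -0.1877, 0.1763]
tcp_rot: [0.707, 0.707, -0.0, -0.0]
force: [-0.1, 0.6, -0.6]
opening: 1.001
grip_force: 0.0
```

Run:
```python
from h import *
from scipy.optimize import least_squares
s=ctrl.observe();t=np.array(s["tcp_pos"]);print(t,s["opening"],R.from_quat(s["tcp_rot"]).as_matrix())
for n in ["scene","top"]:
  c,W=look(n,n[0]+"5.png");g=W.reshape(-1,3)
  q=g[(np.hypot(g[:,0]-.518,g[:,1]-.015)<.04)&(g[:,2]>.085)&(g[:,2]<.12)]
  print(n,"puck",len(q),cv2.minEnclosingCircle(q[:,:2].astype(np.float32)*1000),q.mean(0),q.max(0))
  q=g[(np.hypot(g[:,0]-.518,g[:,1]-.015)<.03)&(g[:,2]>.042)&(g[:,2]<.068)]
  if n=="scene":
    s=least_squares(lambda p:np.hypot(q[:,0]-p[0],q[:,1]-p[1])-.019,(.516,.016),loss="soft_l1",f_scale=.002);print("tube",s.x)
    q=g[(np.hypot(g[:,0]-.518,g[:,1]-.015)<.034)&(g[:,2]>.079)&(g[:,2]<.092)]
    s=least_squares(lambda p:np.hypot(q[:,0]-p[0],q[:,1]-p[1])-.026,(.516,.016),loss="soft_l1",f_scale=.002);print("puck",s.x)
    a=c["color"]
  for ctr,z in [((.494,-.194),.062)]:
    q=g[(np.hypot(g[:,0]-.494,g[:,1]+.194)<.035)&(g[:,2]>z)&(g[:,2]<.09)]
    if len(q):print("can",len(q),q.mean(0),cv2.minAreaRect(q[:,:2].astype(np.float32)*1000))
f=lambda i:cv2.resize(i,None,fx=6,fy=6,interpolation=cv2.INTER_CUBIC)
cv2.imwrite("pics/v5.png",f(a[160:250,190:320]))
```

```text
[ 0.4952 -0.1877  0.1763] 1.0005128454004066 [[ 0.0003  1.     -0.0003]
 [ 1.     -0.0003  0.0001]
 [ 0.0001 -0.0003 -1.    ]]
scene puck 266 ((520.2098999023438, 15.2933349609375), 27.226043701171875) [0.5265 0.0169 0.0962] [0.5459 0.0413 0.1042]
tube [0.5172 0.0158]
puck [0.5166 0.016 ]
can 66 [ 0.4992 -0.1941  0.0707] ((498.1182861328125, -194.3976593017578), (39.432373046875, 10.210145950317383), 63.67878723144531)
top puck 423 ((512.656982421875, 17.397201538085938), 26.40102767944336) [0.511  0.0165 0.0996] [0.5382 0.0409 0.1078]
```

View pics/v5.png

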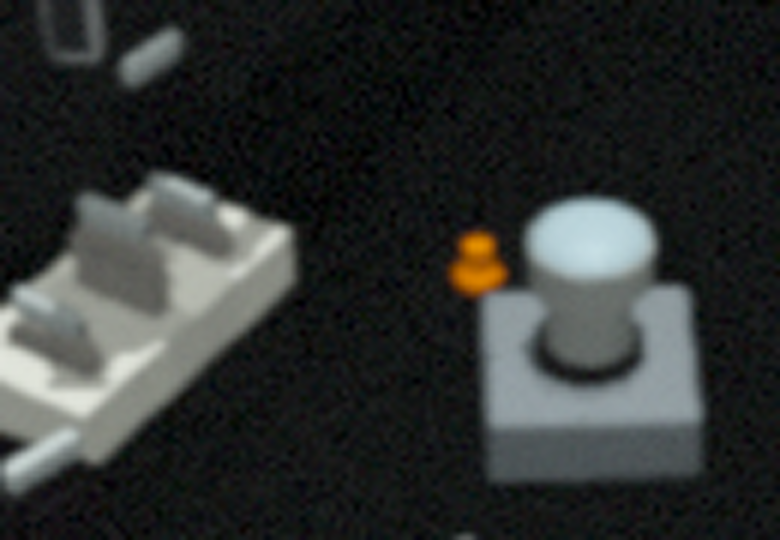

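The picture shows the puck sitting centred on the tube (crop 590,250), with the can and the stand undisturbed. Next I'll turn the gripper to the can's narrow edges and descend.

Call:
drive_tool --motion '[{"travel": [-7.3, -1.9, 0], "twist": 0}, {"travel": [0, 0, 0], "twist": -1.35}, {"travel": [0, 0, 0], "twist": -1.35}, {"travel": [0, 0, 0], "twist": -1.35}, {"travel": [0, 0, 0], "twist": -1.35}, {"travel": [0, 0, 0], "twist": -1.35}, {"travel": [0, 0, 0], "twist": -1.35}, {"travel": [0, 0, 0], "twist": -1.35}, {"travel": [0, 0, 0], "twist": -1.35}, {"travel": [0, 0, 40], "twist": 0}, {"travel": [0, 0, 30], "twist": 0}, {"travel": [0, 0, 0], "twist": 0}]'

```text
time: 13.8
tcp_pos: [0.4917, -0.1921, 0.1039]
tcp_rot: [0.216, 0.976, 0.001, -0.003]
force: [0.1, 0.4, 0.6]
opening: 1.004
grip_force: 0.0
```

Run:
```python
from h import *
s=ctrl.observe();t=np.array(s["tcp_pos"]);M=R.from_quat(s["tcp_rot"]).as_matrix();print(t,M,s["joint_pos"])
print("to target in tool",(M.T@(np.array([.4933,-.195,.035])-t))*1000, np.degrees(np.arctan2(M[1,1],M[0,1])))
c,W=look("scene","s6.png")
cv2.imwrite("pics/v6.png",cv2.resize(c["color"][150:250,160:260],None,fx=6,fy=6,interpolation=cv2.INTER_CUBIC))
f=lambda p:((proj(c,p)-[160,150]+.5)*6).round().tolist()
print(f([t+M@[0,.05,-.013],t+M@[0,-.05,-.013],t]))
```

```text
[ 0.4917 -0.1921  0.1039] [[-0.9064  0.4223 -0.0058]
 [ 0.4223  0.9064  0.0028]
 [ 0.0064  0.0001 -1.    ]] [-0.4549  0.2898  1.9496 -0.      0.9087 -1.5897]
to target in tool [-3.1116 -1.9557 68.8484] 65.01923412422353
[[389.0, 222.0], [206.0, 150.0], [298.0, 210.0]]
```

View pics/v6.png

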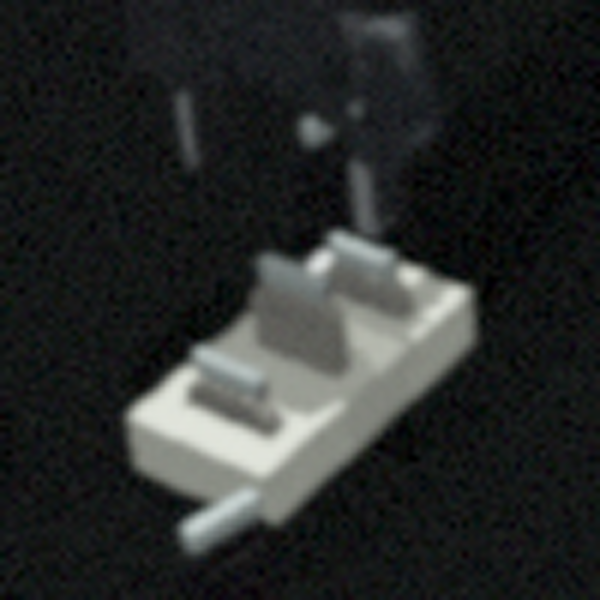

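Call:
drive_tool --motion '[{"travel": [-3, -2, 0], "twist": 0}, {"travel": [0, 0, 30], "twist": 0}, {"travel": [0, 0, 25], "twist": 0}, {"travel": [0, 0, 13], "twist": 0}, {"travel": [0, 0, 0], "twist": 0}, {"travel": [0, 0, 0], "twist": 0}]'

```text
time: 14.6
tcp_pos: [0.4969, -0.1974, 0.0396]
tcp_rot: [0.217, 0.976, -0.0, 0.001]
force: [0.1, 0.5, 0.2]
opening: 1.0
grip_force: 0.0
```

Call:
drive_tool --motion '[{"travel": [0, 0, 0], "twist": 0}, {"travel": [0, 0, 0], "twist": 0}, {"travel": [0, 0, 0], "twist": 0}, {"travel": [0, 0, 0], "twist": 0}, {"travel": [0, 0, 0], "twist": 0}, {"travel": [0, 0, 0], "twist": 0}, {"travel": [0, 0, 0], "twist": 0}, {"travel": [0, 0, 0], "twist": 0}]' --hand -1

```text
time: 15.6
tcp_pos: [0.4967, -0.1972, 0.0394]
tcp_rot: [0.217, 0.976, -0.0, 0.001]
force: [-0.1, 0.9, 5.5]
opening: 0.519
grip_force: 61.3
```

Call:
drive_tool --motion '[{"travel": [0, 0, -4], "twist": 0}, {"travel": [0, 0, -5], "twist": 0}, {"travel": [0, 0, -5], "twist": 0}, {"travel": [0, 0, 0], "twist": 0}, {"travel": [0, 0, 0], "twist": 0}]'

```text
time: 16.23
tcp_pos: [0.4957, -0.1968, 0.0523]
tcp_rot: [0.217, 0.976, 0.0, -0.0]
force: [-0.0, -0.7, -0.5]
opening: 0.521
grip_force: 61.1
```

Run:
```python
from h import *
s=ctrl.observe();t=np.array(s["tcp_pos"]);print(t,s["force"],s["joint_pos"])
c,W=look("scene","s7.png")
cv2.imwrite("pics/v7.png",cv2.resize(c["color"][150:250,160:260],None,fx=6,fy=6,interpolation=cv2.INTER_CUBIC))
```

```text
[ 0.4957 -0.1968  0.0523] [-0.0335 -0.6672 -0.5347] [-0.4596  0.3797  1.9598  0.      0.8022 -1.5932]
```

View pics/v7.png

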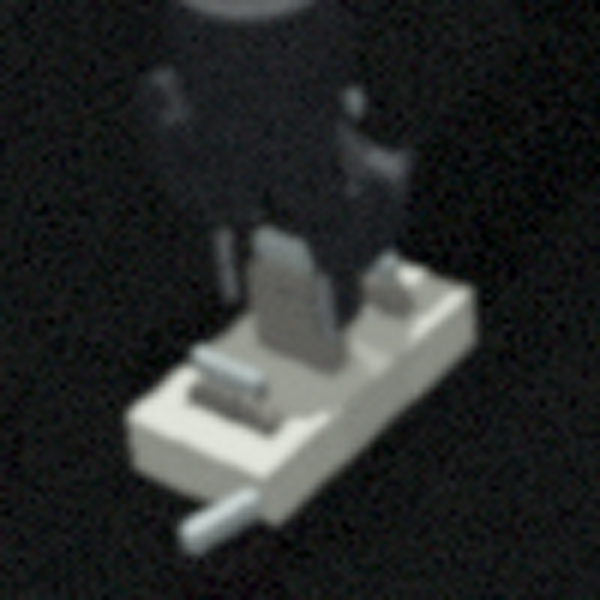

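Call:
drive_tool --motion '[{"travel": [2, 0, 0], "twist": 0}, {"travel": [2, 0, 0], "twist": 0}, {"travel": [2, 0, 0], "twist": 0}, {"travel": [2, 0, 0], "twist": 0}, {"travel": [0, 0, 0], "twist": 0}]'

```text
time: 16.9
tcp_pos: [0.4931, -0.1958, 0.0538]
tcp_rot: [0.217, 0.976, -0.001, 0.006]
force: [8.3, -5.3, -5.0]
opening: 0.519
grip_force: 61.8
```

Call:
drive_tool --motion '[{"travel": [2, 0, 0], "twist": 0}, {"travel": [2, 0, 0], "twist": 0}, {"travel": [2, 0, 0], "twist": 0}, {"travel": [0, 0, 0], "twist": 0}]'

```text
time: 17.4
tcp_pos: [0.4894, -0.194, 0.0545]
tcp_rot: [0.217, 0.976, -0.002, 0.008]
force: [9.2, -3.9, -4.3]
opening: 0.514
grip_force: 61.8
```

Call:
drive_tool --motion '[{"travel": [2.5, 0, 0], "twist": 0}, {"travel": [2.5, 0, 0.5], "twist": 0}, {"travel": [2.5, 0, 0.5], "twist": 0}, {"travel": [2.5, 0, 1], "twist": 0}, {"travel": [0, 0, 0], "twist": 0}]'

```text
time: 18.02
tcp_pos: [0.4824, -0.1907, 0.0543]
tcp_rot: [0.217, 0.976, -0.002, 0.01]
force: [9.2, -4.4, 1.6]
opening: 0.52
grip_force: 62.4
```

Run:
```python
from h import *
s=ctrl.observe();t=np.array(s["tcp_pos"]);print(t,s["force"])
c,W=look("scene","s8.png")
cv2.imwrite("pics/v8.png",cv2.resize(c["color"][150:250,160:260],None,fx=6,fy=6,interpolation=cv2.INTER_CUBIC))
```

```text
[ 0.4824 -0.1907  0.0543] [ 9.1685 -4.3756  1.6132]
```

View pics/v8.png

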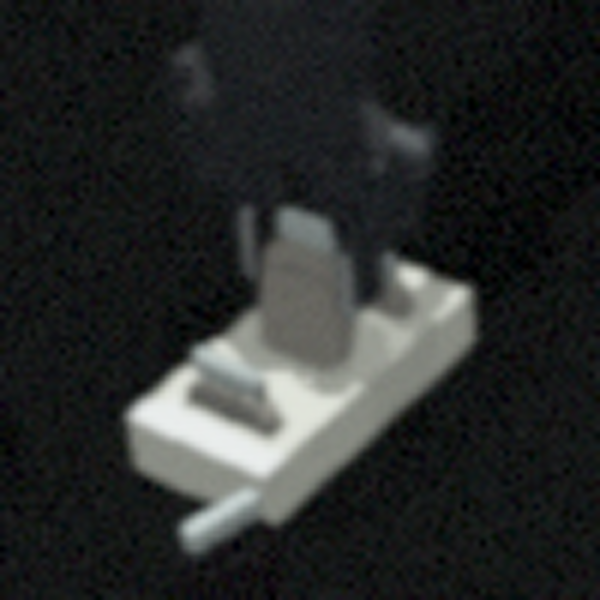

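Call:
drive_tool --motion '[{"travel": [2.4, 0, 0.4], "twist": 0}, {"travel": [2.4, 0, 0.6], "twist": 0}, {"travel": [2.4, 0, 1], "twist": 0}, {"travel": [2.4, 0, 1.2], "twist": 0}, {"travel": [0, 0, 0], "twist": 0}]'

```text
time: 18.7
tcp_pos: [0.4738, -0.1867, 0.0517]
tcp_rot: [0.217, 0.976, -0.002, 0.01]
force: [8.2, -4.2, 6.9]
opening: 0.519
grip_force: 64.2
```

Call:
drive_tool --motion '[{"travel": [2.4, 0, 1.3], "twist": 0}, {"travel": [2.4, 0, 1.6], "twist": 0}, {"travel": [2.4, 0, 2], "twist": 0}, {"travel": [0, 0, 0], "twist": 0}]'

```text
time: 19.2
tcp_pos: [0.4658, -0.183, 0.0463]
tcp_rot: [0.217, 0.976, -0.002, 0.008]
force: [5.5, -1.3, 7.5]
opening: 0.517
grip_force: 62.0
```

```bash
cat > face.py <<'E'
from h import *
def face(c,t,r=.06):
    W=cloud(c);g=W.reshape(-1,3);k=c["color"].reshape(-1,3).astype(int)
    m=(np.linalg.norm(g-(t+[0,0,.012]),axis=1)<r)&(k.min(1)>60)&(g[:,2]>t[2]-.035)
    return g[m],np.nonzero(m)[0]
E
python3 - <<'E'
from face import *
s=ctrl.observe();t=np.array(s["tcp_pos"]);print(t,s["force"])
c,W=look("scene","s9.png");q,_=face(c,t,.035);q=q[q[:,2]>.04]
m=np.median(q,0);u,S,v=np.linalg.svd(q-m);print(len(q),m,S,v[2],"tilt",np.degrees(np.arcsin(abs(v[2][2]))))
cv2.imwrite("pics/v9.png",cv2.resize(c["color"][150:250,160:260],None,fx=6,fy=6,interpolation=cv2.INTER_CUBIC))
E
```

```text
[ 0.4658 -0.183   0.0463] [ 5.4557 -1.3162  7.5418]
300 [ 0.4789 -0.1868  0.0605] [0.2761 0.2293 0.0623] [ 0.7096 -0.3435  0.6152] tilt 37.96698178756861
```

View pics/v9.png

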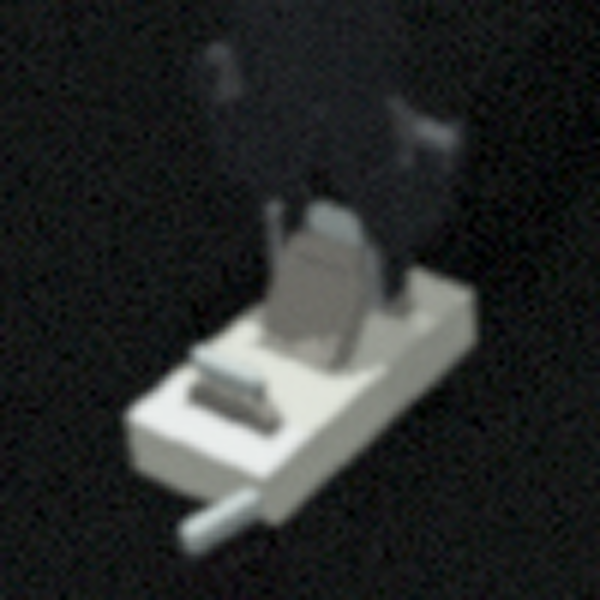

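Call:
drive_tool --motion '[{"travel": [2, 0, 1.5], "twist": 0}, {"travel": [0, 0, 0], "twist": 0}, {"travel": [0, 0, -4], "twist": 0}, {"travel": [0, 0, -8], "twist": 0}, {"travel": [0, 0, -20], "twist": 0}, {"travel": [0, 0, -40], "twist": 0}, {"travel": [0, 0, -40], "twist": 0}, {"travel": [0, 0, -15], "twist": 0}, {"travel": [0, 0, 0], "twist": 0}, {"travel": [0, 0, 0], "twist": 0}]'

```text
time: 20.5
tcp_pos: [0.4554, -0.1779, 0.1659]
tcp_rot: [0.217, 0.976, 0.0, -0.002]
force: [0.3, 0.3, 1.2]
opening: 0.517
grip_force: 61.1
```

Run:
```python
from face import *
s=ctrl.observe();t=np.array(s["tcp_pos"]);M=R.from_quat(s["tcp_rot"]).as_matrix();print(t,s["force"],s["opening"],s["grip_force"],M[:,2])
c,W=look("scene","s10.png");q,_=face(c,t,.05)
q=q[np.abs((q-t)@M[:,1])<.02]
m=np.median(q,0);q=q[np.linalg.norm(q-m,axis=1)<.035];m=q.mean(0);u,S,v=np.linalg.svd(q-m);print(len(q),m,S,v[2],"tilt",np.degrees(np.arcsin(abs(v[2][2]))),q.min(0),q.max(0))
print("in tool",(q-t)@M@np.eye(3).mean(0) if 0 else np.percentile((q-t)@M,[2,50,98],axis=0)*1000)
```

```text
[ 0.4554 -0.1779  0.1659] [0.2862 0.2775 1.1857] 0.5170676496975072 61.081958413124084 [-0.0037  0.0018 -1.    ]
318 [ 0.4726 -0.1857  0.1734] [0.327  0.1916 0.0366] [-0.733   0.3243 -0.5979] tilt 36.720017673823996 [ 0.4496 -0.2096  0.1472] [ 0.4948 -0.1645  0.2035]
in tool [[-37.1519 -18.7368 -32.5493]
 [-18.5109   0.547   -7.0629]
 [  1.2062  18.9235  17.4073]]
```

Call:
drive_tool --motion '[{"travel": [0, 0, -25], "twist": 0}, {"travel": [0, 0, -25], "twist": 0}, {"travel": [6, 20, 0], "twist": 0}, {"travel": [13, 42, 0], "twist": 0}, {"travel": [13, 42, 0], "twist": 0}, {"travel": [13, 42, 0], "twist": 0}, {"travel": [13, 42, 0], "twist": 0}, {"travel": [13, 42, 0], "twist": 0}, {"travel": [13, 42, 0], "twist": 0}, {"travel": [13, 42, 0], "twist": 0}, {"travel": [13, 42, 0], "twist": 0}, {"travel": [13, 42, 0], "twist": 0}, {"travel": [6, 20, 0], "twist": 0}, {"travel": [0, 0, 25], "twist": 0}, {"travel": [0, 0, 45], "twist": 0}, {"travel": [0, 0, 45], "twist": 0}, {"travel": [0, 0, 35], "twist": 0}, {"travel": [0, 0, 15], "twist": 0}, {"travel": [0, 0, 0], "twist": 0}]'

```text
time: 22.92
tcp_pos: [0.5161, 0.2537, 0.0514]
tcp_rot: [0.217, 0.976, -0.001, -0.001]
force: [-0.4, -0.0, -0.6]
opening: 0.518
grip_force: 61.2
```

```bash
cat > tilt.py <<'E'
from face import *
s=ctrl.observe();t=np.array(s["tcp_pos"]);M=R.from_quat(s["tcp_rot"]).as_matrix();print(t,np.array(s["force"]),s["opening"])
import time
c,W=look("scene","s%d.png"%time.time());q,_=face(c,t,.05)
q=q[(np.abs((q-t)@M[:,1])<.02)&(q[:,2]>.006)]
m=np.median(q,0);q=q[np.linalg.norm(q-m,axis=1)<.035];m=q.mean(0);u,S,v=np.linalg.svd(q-m);print(len(q),m,S,v[2],"tilt",np.degrees(np.arcsin(abs(v[2][2]))))
print(np.percentile((q-t)@M,[2,50,98],axis=0)*1000)
E
python3 tilt.py
```

```text
[0.5161 0.2537 0.0514] [-0.4396 -0.0397 -0.6327] 0.5183749539836284
422 [0.5328 0.2464 0.0604] [0.3907 0.2289 0.0473] [-0.7327  0.3093 -0.6062] tilt 37.31398171310005
[[-37.629  -18.6006 -34.6842]
 [-18.162    0.3936  -8.9409]
 [  2.0934  19.1231  16.0388]]
```

Call:
drive_tool --motion '[{"travel": [0, 0, 12], "twist": 0}, {"travel": [0, 0, 8], "twist": 0}, {"travel": [0, 0, 3], "twist": 0}, {"travel": [0, 0, 2], "twist": 0}, {"travel": [0, 0, 0], "twist": 0}]'

```text
time: 23.6
tcp_pos: [0.5171, 0.2546, 0.0278]
tcp_rot: [0.217, 0.976, 0.0, -0.0]
force: [-0.4, 0.6, 0.2]
opening: 0.52
grip_force: 61.2
```

Call:
drive_tool --motion '[{"travel": [0, 0, 1.5], "twist": 0}, {"travel": [0, 0, 1.5], "twist": 0}, {"travel": [0, 0, 1.5], "twist": 0}, {"travel": [0, 0, 0], "twist": 0}]'

```text
time: 24.1
tcp_pos: [0.517, 0.2545, 0.0231]
tcp_rot: [0.217, 0.976, -0.0, -0.0]
force: [0.6, -0.4, -0.8]
opening: 0.514
grip_force: 61.2
```

Call:
drive_tool --motion '[{"travel": [0, 0, 1.5], "twist": 0}, {"travel": [0, 0, 1.5], "twist": 0}, {"travel": [0, 0, 0], "twist": 0}]'

```text
time: 24.48
tcp_pos: [0.517, 0.2548, 0.0212]
tcp_rot: [0.217, 0.976, -0.0, -0.0]
force: [-3.0, -0.1, 7.1]
opening: 0.518
grip_force: 61.8
```

Call:
drive_tool --motion '[{"travel": [2, 0, 1.5], "twist": 0}, {"travel": [2, 0, 1.5], "twist": 0}, {"travel": [2, 0, 1.5], "twist": 0}, {"travel": [2, 0, 1], "twist": 0}, {"travel": [0, 0, 0], "twist": 0}]'

```text
time: 25.1
tcp_pos: [0.5121, 0.2575, 0.0169]
tcp_rot: [0.216, 0.976, 0.0, 0.002]
force: [-0.2, -4.5, 10.0]
opening: 0.52
grip_force: 60.3
```

```bash
python3 tilt.py
```

```text
[0.5121 0.2575 0.0169] [-0.2105 -4.4773  9.986 ] 0.5201744905936909
387 [0.5288 0.2498 0.0283] [0.3609 0.2193 0.0456] [-0.6288  0.2629 -0.7318] tilt 47.035319075757606
[[-40.9108 -18.9975 -33.6909]
 [-18.4724   0.0511 -11.216 ]
 [  4.5311  19.1856   9.7993]]
```

Call:
drive_tool --motion '[{"travel": [0, 0, -10], "twist": 0}, {"travel": [0, 0, -30], "twist": 0}, {"travel": [0, 0, -45], "twist": 0}, {"travel": [0, 0, -45], "twist": 0}, {"travel": [0, 0, -25], "twist": 0}, {"travel": [-6, -14, 0], "twist": 0}, {"travel": [-14, -32, 0], "twist": 0}, {"travel": [-18, -42, 0], "twist": 0}, {"travel": [-18, -42, 0], "twist": 0}, {"travel": [-18, -42, 0], "twist": 0}, {"travel": [-14, -32, 0], "twist": 0}, {"travel": [-6, -14, 0], "twist": 0}, {"travel": [0, 0, 0], "twist": 0}, {"travel": [0, 0, 0], "twist": 0}]'

```text
time: 26.9
tcp_pos: [0.5024, 0.0215, 0.1693]
tcp_rot: [0.217, 0.976, 0.0, -0.001]
force: [-0.0, -1.0, -0.2]
opening: 0.513
grip_force: 61.2
```

```bash
python3 tilt.py
python3 - <<'E'
from h import *
c,W=look("scene","s11.png");cv2.imwrite("pics/v10.png",cv2.resize(c["color"][130:250,180:350],None,fx=4.5,fy=4.5,interpolation=cv2.INTER_CUBIC))
g=W.reshape(-1,3);q=g[(np.hypot(g[:,0]-.518,g[:,1]-.015)<.04)&(g[:,2]>.085)&(g[:,2]<.115)]
print(len(q),cv2.minEnclosingCircle(q[:,:2].astype(np.float32)*1000),q.max(0))
s=ctrl.observe();t=np.array(s["tcp_pos"]);M=R.from_quat(s["tcp_rot"]).as_matrix()
print("go",(M.T@(np.array([.5055,.020,.147])-t))*1000)
E
```

```text
[0.5024 0.0215 0.1693] [-0.0301 -0.9543 -0.2122] 0.5134738433267535
402 [0.5195 0.0142 0.1787] [0.371  0.2225 0.0402] [-0.6913  0.3153 -0.6501] tilt 40.551657250071834
[[-39.1393 -18.1047 -33.8899]
 [-18.2685   1.0038  -9.0126]
 [  2.9377  19.2873  14.0729]]
262 ((519.2487182617188, 15.685181617736816), 27.092321395874023) [0.5463 0.0409 0.1047]
go [-3.3211 -0.4208 22.5979]
```

View pics/v10.png

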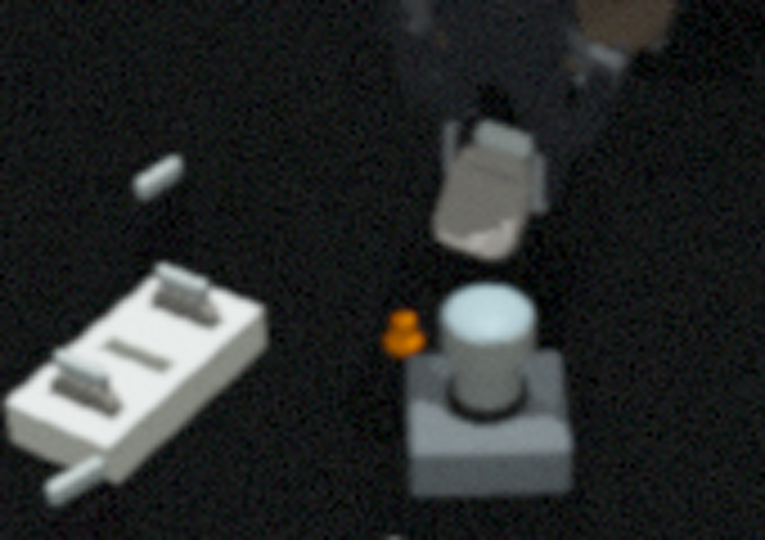

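Run:
```python
from face import *
s=ctrl.observe();t=np.array(s["tcp_pos"]);M=R.from_quat(s["tcp_rot"]).as_matrix()
for k in range(2):
    c=ctrl.camera("scene");q,_=face(c,t,.06);l=(q-t)@M*1000
    l=l[np.abs(l[:,1])<17]
    for lo,hi in [(-24,6),(-18,6),(-24,0)]:
        p=l[(l[:,2]>lo)&(l[:,2]<hi)&(np.abs(l[:,0]+18)<30)]
        # robust plane x = a z + b y + c, and z= ... (total LS, trimmed)
        for _ in range(4):
            m=p.mean(0);v=np.linalg.svd(p-m)[2][2];r=np.abs((p-m)@v);p=p[r<max(2.5*np.median(r),1)]
        print(lo,hi,len(p),m,v,np.degrees(np.arcsin(abs(v[2]))))
    # profile along tool z by binned
    print([(b,round(float(np.median(l[(l[:,2]>b)&(l[:,2]<b+6),0])),1)) for b in range(-36,24,6)])
```

```text
-24 6 191 [-18.8786   0.108   -9.1468] [-0.7505  0.005  -0.6609] 41.36474106007067
-18 6 153 [-20.9864   0.0325  -6.5967] [-0.7546  0.0185 -0.6559] 40.99153939448513
-24 0 165 [-16.3067  -0.1072 -12.1381] [-0.7223  0.0016 -0.6916] 43.754621521491906
[(-36, 2.2), (-30, -2.0), (-24, -8.4), (-18, -13.8), (-12, -18.9), (-6, -23.2), (0, -28.4), (6, -33.2), (12, -37.0), (18, -32.0)]
-24 6 183 [-18.8743  -0.2125  -9.4898] [-0.7345  0.017  -0.6784] 42.715136402753494
-18 6 132 [-21.804    0.2574  -5.9786] [-0.7148  0.0316 -0.6986] 44.31721867349076
-24 0 154 [-16.6459  -0.2534 -11.9247] [-0.7333  0.0276 -0.6794] 42.79550485593109
[(-36, 2.2), (-30, -2.1), (-24, -8.9), (-18, -14.1), (-12, -19.2), (-6, -24.4), (0, -29.6), (6, -34.5), (12, -37.5), (18, -30.9)]
```

The picture shows the can tilted in the grip (crop 485,200), directly above the undisturbed puck on its tube (487,320). The middle slot is empty and both short cans are in place. I'll trim the position now.

Call:
drive_tool --motion '[{"travel": [-3, 0, 5], "twist": 0}, {"travel": [0, 0, 6], "twist": 0}, {"travel": [0, 0, 5], "twist": 0}, {"travel": [0, 0, 2], "twist": 0}, {"travel": [0, 0, 0], "twist": 0}, {"travel": [0, 0, 0], "twist": 0}, {"travel": [0, 0, 0], "twist": 0}, {"travel": [0, 0, 0], "twist": 0}]'

```text
time: 28.1
tcp_pos: [0.5056, 0.0194, 0.1519]
tcp_rot: [0.217, 0.976, 0.0, 0.0]
force: [0.3, 1.0, -0.6]
opening: 0.517
grip_force: 61.2
```

```bash
python3 tilt.py
python3 - <<'E'
from h import *
c,W=look("scene","s12.png")
g=W.reshape(-1,3);k=(np.hypot(g[:,0]-.518,g[:,1]-.015)<.045);z=g[k,2];print(np.histogram(z[z>.08],bins=np.arange(.08,.2,.006)))
s=ctrl.observe();print(s["tcp_pos"],np.abs(s["dq"]).max(),s["grip_force"],s["time"])
print(ctrl.sign_off())
E
```

```text
[0.5056 0.0194 0.1519] [ 0.3388  0.9795 -0.5924] 0.516819015684739
395 [0.5228 0.0116 0.1611] [0.3703 0.2199 0.0419] [ 0.6841 -0.3217  0.6546] tilt 40.8896156163784
[[-38.9705 -18.9739 -33.74  ]
 [-18.8388   0.3929  -8.6995]
 [  2.8893  18.4152  14.9888]]
(array([ 40,  44,  86, 119,   3,   0,   0,   0,   1,  34,  63,  57,  72,
        71,  85,  78,  85,  70,  25]), array([0.08 , 0.086, 0.092, 0.098, 0.104, 0.11 , 0.116, 0.122, 0.128,
       0.134, 0.14 , 0.146, 0.152, 0.158, 0.164, 0.17 , 0.176, 0.182,
       0.188, 0.194]))
[0.5055 0.0194 0.1519] 0.0009120625077615077 61.163018345832825 28.2
the job is handed in; nothing more can be done
None
```

The job is handed in at 28.2 s: the puck sits centred, dome up, on the lens tube, and the tall can is held still over it, tilted about 41–44°, roughly 2.5–3 cm above the glass; the verdict was not shown.

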